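Raise the stage heater by four clicks

ROBOT

A 6-joint arm with a two-finger parallel gripper is mounted at the origin on a cart in front of the work surface, level with it; the furniture and walls round the work are solid. World frame = base frame: x ahead of the robot, y to its left, z up, the work surface at z = 0. Lengths are in m, angles in rad, forces in N, time in s.
With the tool pointing down it reaches from about 0.3 to 0.775 m from the base axis. Payload 14.6 kg.
Tool frame: the origin (TCP) lies at the very end of the fingers, on their centre line; the grasp point (between the pads) lies 19 mm behind it; z points along the fingers, y is the line along which they close (so a half turn about z gives the same grasp; the last joint's range is limited). The gripper opens to 94 mm and grips with 3 to 60 N. Pads are 16 mm wide; open, the fingers measure 119 mm over their backs; the gripper's body (75 mm by 177 mm) begins 78 mm behind the grasp point.
Start: joints at [1.042, 0.3, 1.521, -0, 1.321, -0.067], TCP at [0.245, 0.492, 0.18] pointing down, gripper open.
Joint ranges: [-3.03, 3.03], [-0.79, 2.21], [0.23, 2.52], [-1.04, 4.18], [0, 3.07], [-2.55, 2.55]. Speed limits (rad/s): [2.22, 2.22, 2.57, 3.14, 3.14, 3.14].

INTERFACE

Orientations are given as a rotation vector (axis times angle).
In Python, from rig import bot, vision gives the robot as it stands.
- The arm moves only by the tool carry_out, never from a script. Its arguments are lists of equal length, an entry for each row: "linear": the shift along the world's x, y, z in mm, a list of three; "yaw": the turn about the world's z in degrees; "hand": the finger opening in mm, from 0 to 94. In form: {"linear": [[x, y, z], ...], "yaw": [yaw, ...], "hand": [hand, ...]}. A call has 1 to 12 rows; each row shifts and turns the commanded pose from where the row before left it; what a row does not reach is not made up. A row lasts 1/10 s, in which the tool goes at most 50 mm and 8.59 degrees, less where a joint would pass 70% of its speed; a pose out of reach is approached as far as the arm can. A call is refused whole if a number of a shift passes 50 or a number of a turn 8.59, either way. A call with a gripper value outside its range is refused whole. The fingers move at their own pace and stop on an object; the grip force is fixed at half the most. Time passes only in rows, so rows that do not move let the fingers close. It gives the time, the measured TCP pose, the force, the opening and the grip force at its end, in the units of the state.
- bot.sense(): the state, without advancing time (a new reading comes with each control period).
- vision.capture(name): name is "scene" or "top" or "wrist"; returns a dict with "frame" (420x560x3 uint8, red, green, blue), "range_z" (420x560 float32, m along the optical axis (not along the pixel's ray), 0 where there is no reading), "K" (3x3 intrinsics, pixels), "R" (3x3) and "t" (3): a world point X has camera coordinates R X + t. Camera axes: x right, y down, z forward; pixel columns grow to the right and rows downward; lengths in m; the calibration is good to about 2 mm. A picture is of the moment at which its call begins.
- bot.sign_off(): hands the job in; it is judged then, once.
The state is a dict: "time_s": time; "joint_pos": joint angles; "qd": joint speeds; "effort": joint torques, N m; "tcp_pos": TCP position; "tool_rot": TCP orientation; "wrist_force": force on the tool from outside, world axes, zero at the start; "moment": the same for the moment, N m; "finger_gap": finger opening in m; "finger_force": force on a finger pad.
Only numpy, scipy, OpenCV 4.12 (cv2) and the standard library are available. Lean on these libraries where they do the work, as an engineer would, in place of code of your own. Each camera call takes 0.05 s, during which the arm holds its last target. There are 200 camera calls.

TASK

Set the stage heater four steps warmer: with a fingertip, push the upright tab of the black dial on the white controller round clockwise (seen from above) by exactly four clicks from where it stands now, and only then press the round green button on the controller all the way in and let it come out again. Work gently, do not pinch the tab or pick anything up, and leave everything else standing as it is.

Things in the scene. Friction and masses are not known exactly. Their poses are not given: they have to be found in the camera images.
- controller: White box, 140 x 190 mm (its own x, y), 45 mm high, fixed to the bench. Origin: centre of its underside; x points away from the operator's side, y to the operator's left, z up. On top: the dial (axis at x 0, y +35 mm), the green button (x -35, y -62 mm) and a flat green display that does nothing (x +30, y -56 mm). Eight black ticks round the dial mark its eight click stops.
- dial (a joint): Dial angle in rad, growing clockwise seen from above. Click stops every 30 degrees (0.5236 rad) at 0, 0.524 ... 3.665, end stops just beyond the first and last; starts in the second. A spring holds each stop: pushed slowly, the tab resists with about 4 N on leaving a stop, then less, and half-way (15 degrees) the dial snaps on into the next stop by itself and stays there.
- dial_centre (a point): Point on the dial's vertical axis at the height of the dial's flat top face, 62 mm above the bench. The black dial is a disc of 45 mm radius, 14 mm thick. Seen from above, the tab's direction from the axis is 105 degrees counterclockwise from the controller's x axis, minus the joint value.
- dial_tab (a point): Middle of the upright finger tab on the dial, 36 mm from the dial's axis, 9 mm above the disc's top face (71 mm above the bench). The tab is 16 mm long radially, 13 mm thick along the turning direction with an orange pad on each of these two faces, and stands 20 mm above the disc (top 82 mm above the bench); the rest of the disc's top is clear to 3 mm. Pressing both pads at once is pinching.
- button (a joint): Travel of the green push button in m: 0 out, 0.006 fully in; springs back. Fully in takes 5 N.
- button_top (a point): Centre of the top face of the green push button (24 mm diameter, in a grey housing), pressed straight down.
- timer: Small white timer, 58 x 64 x 18 mm, loose, bystander. Origin under its centre.
- cover_glass_pack: Small white box, 26 x 26 x 12 mm, loose, bystander. Origin under its centre.
- small_blue_bottle: Dark blue bottle, 54 mm diameter, 95 mm high, loose, standing beside the controller, bystander. Origin under its centre.

How it is judged:
By the outcome, as a careful person would: the job done as asked, in the order asked, and still so for the second after the job is handed in, with the robot touching nothing.
It also fails if it takes over 48 s, if anything falls off the work surface, if the arm or the gripper's body presses on something with over 40 N, if the wrist force passes 120 N, or if a joint passes its speed limit or range.

## Working session

There is one attempt and no reset: what is moved stays moved. The work goes in short steps, Python scripts to look and compute and a tool call to move; the robot and the scene stay as the last step left them, time stands still between calls to the robot, and variables do not carry over. Pictures are saved under pics/ and viewed, at most 10 in all, crops included, and the job is handed in when it is done.

Besides the shell and the picture viewer there is one more tool, called after ">>>" as name(argument=value, ...) on one line, values as JSON. carry_out: Moves the arm, as the interface text tells. Its arguments: {"type":"object","properties":{"linear":{"type":"array","items":{"type":"array","items":{"type":"number"}}},"yaw":{"type":"array","items":{"type":"number"}},"hand":{"type":"array","items":{"type":"number"}}},"required":["linear","yaw","hand"]}

```bash
mkdir -p pics
cat > h.py <<'E'
import numpy as np,cv2
from rig import bot,vision
def cap(n,f):
    c=vision.capture(n); cv2.imwrite('pics/'+f,c['frame'][:,:,::-1]); np.savez('pics/'+f+'.npz',**c); return c
def px(c,u,v,z=None):
    K,R,t=c['K'],c['R'],c['t']; r=np.linalg.inv(K)@[u,v,1]
    o=-R.T@t; d=R.T@r
    if z is None: return o+d*c['range_z'][int(v),int(u)]
    return o+d*(z-o[2])/d[2]
def proj(c,X):
    p=c['K']@(c['R']@np.array(X)+c['t']); return p[:2]/p[2]
E
python3 - <<'E'
from h import *
cap('top','top1.png');cap('scene','scene1.png')
s=bot.sense();print({k:np.round(v,3) for k,v in s.items()})
E
```

```text
{'time_s': np.float64(0.1), 'joint_pos': array([ 1.042,  0.3  ,  1.522, -0.   ,  1.321, -0.067]), 'qd': array([-0.001, -0.001, -0.001, -0.001,  0.001,  0.   ]), 'effort': array([ 1.0000e-03, -5.3264e+01, -3.5328e+01,  7.1000e-02,  2.3000e-02,
       -0.0000e+00]), 'tcp_pos': array([0.245, 0.492, 0.179]), 'tool_rot': array([-7.190e-01, -3.058e+00,  2.000e-03]), 'wrist_force': array([ 0.204,  0.767, -0.484]), 'moment': array([ 0.052, -0.025,  0.014]), 'finger_force': np.float64(0.0), 'finger_gap': np.float64(0.094)}
```

View pics/top1.png

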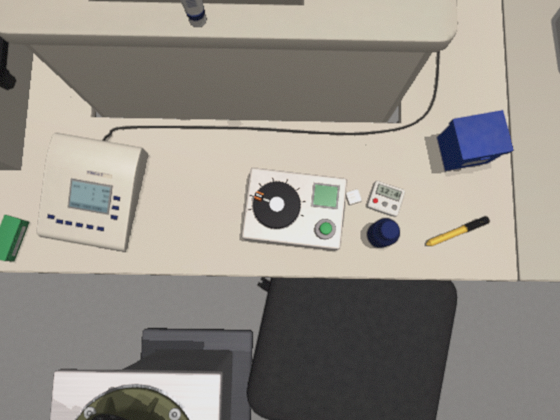

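View pics/scene1.png

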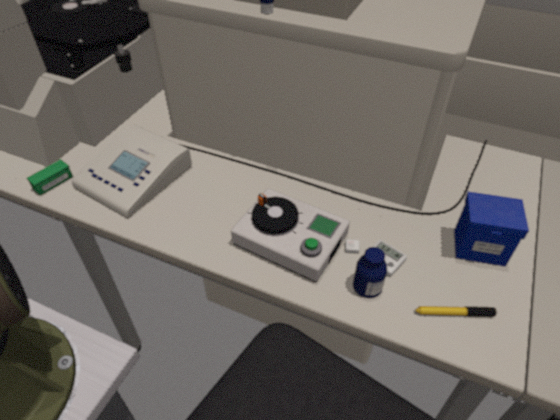

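The top view shows the controller at about (295,208), dial centre about (277,205), tab about (258,197) and button about (326,229). Next I'll convert these to world positions.

Run:
```python
from h import *
c=np.load('pics/top1.png.npz')
print('cam',-c['R'].T@c['t'])
for n,u,v,z in [('dial',277,205,.062),('tab',258,197,.082),('btn',326,229,None),('bl',243,240,None),('bottle',384,232,None),('timer',386,198,None),('box',354,198,None),('robot',135,410,None)]:
    print(n,np.round(px(c,u,v,z),3), np.round(px(c,u,v),3))
im=c['frame'][155:260,230:420,::-1]
cv2.imwrite('pics/crop1.png',cv2.resize(im,None,fx=4.2,fy=4.2,interpolation=cv2.INTER_CUBIC))
```

```text
cam [ 0.31998352 -0.27296777  0.96378741]
dial [ 0.468 -0.261  0.062] [ 0.468 -0.261  0.063]
tab [ 0.479 -0.226  0.082] [ 0.479 -0.226  0.082]
btn [ 0.423 -0.354  0.066] [ 0.423 -0.354  0.066]
bl [ 0.406 -0.194  0.002] [ 0.406 -0.194  0.002]
bottle [ 0.416 -0.455  0.097] [ 0.416 -0.455  0.097]
timer [ 0.493 -0.477  0.019] [ 0.493 -0.477  0.019]
box [ 0.493 -0.414  0.014] [ 0.493 -0.414  0.014]
robot [ 0.086 -0.005  0.018] [ 0.086 -0.005  0.018]
```

View pics/crop1.png

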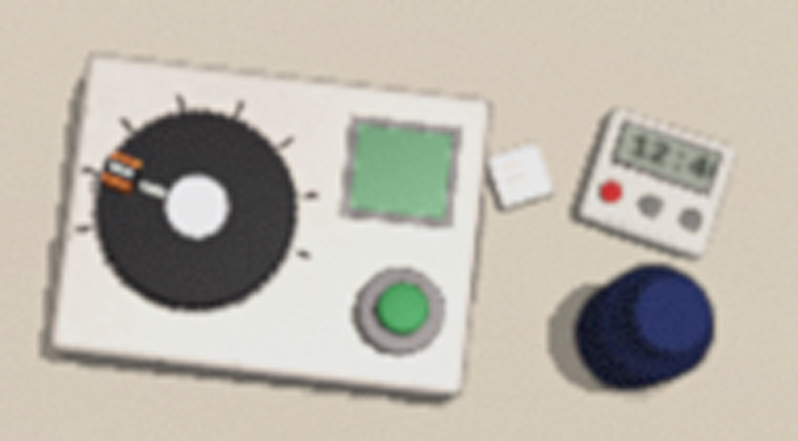

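The crop shows the dial centre at (197,206), the tab at (123,172) on the second tick, the button at (403,307), and the box-top corners at (92,55), (490,102), (462,392) and (55,350).

Run:
```python
from h import *
c=np.load('pics/top1.png.npz')
P=lambda a,b,z:px(c,230+(a+.5)/4.2-.5,155+(b+.5)/4.2-.5,z)
cor=[P(*q,.045) for q in [(92,55),(490,102),(462,392),(55,350)]]
src=np.array([[.07,.095],[.07,-.095],[-.07,-.095],[-.07,.095]])
print(np.round(cor,4))
pts=[(p[0],p[1],*s) for p,s in zip(cor,src)]
for q,z,s in [((197,206),.063,(0,.035)),((403,307),.066,(-.035,-.062))]:
    p=P(*q,z);print(p.round(4));pts+= [(p[0],p[1],*s)]*2
pts=np.array(pts);A=pts[:,2:];B=pts[:,:2];am,bm=A.mean(0),B.mean(0)
U,S,Vt=np.linalg.svd((A-am).T@(B-bm));R=Vt.T@U.T;t=bm-R@am
th=np.arctan2(R[1,0],R[0,0]);print('yaw',np.degrees(th),'origin',t,'res mm',((B-(A@R.T+t))*1e3).round(1).tolist())
D=R@[0,.035]+t;print('dial',D,'btn',R@[-.035,-.062]+t)
tab=P(123,172,.082);print('tab',tab,np.degrees(np.arctan2(*(tab[:2]-D)[::-1]))-np.degrees(th))
# tab from depth
r=c['range_z'];vs,us=np.mgrid[185:210,250:290]
X=np.array([px(c,u,v) for u,v in zip(us.ravel(),vs.ravel())]);m=X[:,2]>.075;print(m.sum(),X[m].mean(0),X[m].max(0))
for k in range(6):
    a=th+np.radians(75-30*k); print(k,np.degrees(a).round(1),(D+.036*np.array([np.cos(a),np.sin(a)])).round(4))
```

```text
[[ 0.5433 -0.2096  0.045 ]
 [ 0.5245 -0.3945  0.045 ]
 [ 0.3901 -0.3814  0.045 ]
 [ 0.4058 -0.1968  0.045 ]]
[ 0.4702 -0.2601  0.063 ]
[ 0.4258 -0.3527  0.066 ]
yaw -5.4515682748391425 origin [ 0.46632552 -0.29507109] res mm [[-1.7, -2.5], [-2.5, 1.8], [2.5, 1.6], [0.1, -2.9], [0.5, 0.2], [0.5, 0.2], [0.2, 0.8], [0.2, 0.8]]
dial [ 0.46965067 -0.2602294 ] btn [ 0.42559356 -0.3534655 ]
tab [ 0.48162317 -0.22735456  0.082     ] 75.44073319556279
63 [ 0.47353523 -0.22784425  0.12322481] [ 0.48897435 -0.21814902  0.96378741]
0 69.5 [ 0.4822 -0.2265]
1 39.5 [ 0.4974 -0.2373]
2 9.5 [ 0.5052 -0.2543]
3 -20.5 [ 0.5034 -0.2728]
4 -50.5 [ 0.4926 -0.288 ]
5 -80.5 [ 0.4756 -0.2957]
```

Run:
```python
from h import *
c=np.load('pics/top1.png.npz')
for u,v in [(240,125),(240,110),(240,80),(240,48),(240,20),(95,150),(90,230)]: print(u,v,px(c,u,v).round(3))
D=np.array([.4697,-.2602])
for a in [69.5,39.5,9.5,-20.5,-50.5]:
    for o in (34,19):
        r=np.radians(a);e=np.array([np.cos(r),np.sin(r)]);t=np.array([-e[1],e[0]])
        print(a,o,((D+.036*e+o/1e3*t)*1e3).round(1))
```

```text
240 125 [ 0.646 -0.18  -0.002]
240 110 [ 0.661 -0.183  0.043]
240 80 [ 0.662 -0.195  0.185]
240 48 [ 0.649 -0.208  0.324]
240 20 [ 0.676 -0.209  0.351]
95 150 [0.569 0.092 0.059]
90 230 [0.417 0.101 0.03 ]
69.5 34 [ 450.5 -214.6]
69.5 19 [ 464.5 -219.8]
39.5 34 [ 475.9 -211.1]
39.5 19 [ 485.4 -222.6]
9.5 34 [ 499.6 -220.7]
9.5 19 [ 502.1 -235.5]
-20.5 34 [ 515.3 -241. ]
-20.5 19 [ 510.1 -255. ]
-50.5 34 [ 518.8 -266.4]
-50.5 19 [ 507.3 -275.9]
```

>>> carry_out(linear=[[8.5,-29.5,0],[8.5,-29.5,0],[8.5,-29.5,0],[8.5,-29.5,0],[8.5,-29.5,0],[8.5,-29.5,0],[8.5,-29.5,0],[8.5,-29.5,0],[8.5,-29.5,0],[8.5,-29.5,0],[8.5,-29.5,0],[8.5,-29.5,0]], yaw=[-3.5,-3.5,-3.5,-3.5,-3.5,-3.5,-3.5,-3.5,-3.5,-3.5,-3.5,-3.5], hand=[0,0,0,0,0,0,0,0,0,0,0,0])

```text
time_s: 1.3
tcp_pos: [0.3471, 0.1371, 0.1798]
tool_rot: [-1.77, -2.595, 0.0]
wrist_force: [-0.4, 1.1, -0.1]
finger_gap: 0.0018
finger_force: 0.0
```

>>> carry_out(linear=[[8.5,-29.5,0],[8.5,-29.5,0],[8.5,-29.5,0],[8.5,-29.5,0],[8.5,-29.5,0],[8.5,-29.5,0],[8.5,-29.5,0],[8.5,-29.5,0],[8.5,-29.5,0],[8.5,-29.5,0],[8.5,-29.5,0],[8.5,-29.5,0]], yaw=[-3.5,-3.5,-3.5,-3.5,-3.5,-3.5,-3.5,-3.5,-3.5,-3.5,-3.5,-3.5], hand=[0,0,0,0,0,0,0,0,0,0,0,0])

```text
time_s: 2.5
tcp_pos: [0.4491, -0.2169, 0.1796]
tool_rot: [-2.583, -1.788, 0.0]
wrist_force: [-0.0, 0.1, 0.5]
finger_gap: 0.0002
finger_force: 0.0
```

```bash
cat > st.py <<'E'
from h import *
s=bot.sense();R=cv2.Rodrigues(s['tool_rot'])[0]
print(s['time_s'],(s['tcp_pos']*1e3).round(1),'ydir',np.degrees(np.arctan2(R[1,1],R[0,1])).round(1),'F',s['wrist_force'].round(1),s['finger_gap'].round(4),'q',s['joint_pos'].round(2))
E
python3 st.py; python3 -c "
from h import *
cap('wrist','w1.png')"
```

```text
Traceback (most recent call last):
  File "st.py", line 3, in <module>
    print(s['time_s'],(s['tcp_pos']*1e3).round(1),'ydir',np.degrees(np.arctan2(R[1,1],R[0,1])).round(1),'F',s['wrist_force'].round(1),s['finger_gap'].round(4),'q',s['joint_pos'].round(2))
                                                                                                                                      ^^^^^^^^^^^^^^^^^^^^^
AttributeError: 'float' object has no attribute 'round'
```

View pics/w1.png

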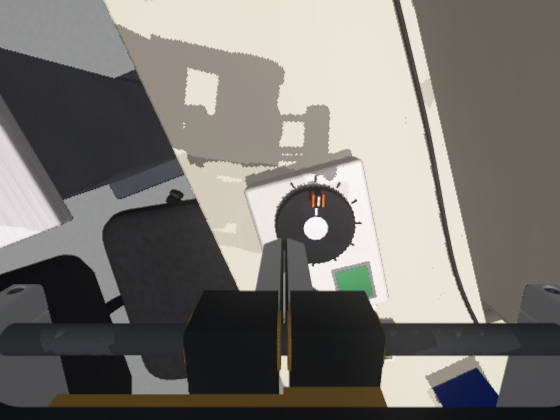

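The wrist view shows the closed fingertips at about (285,240), the tab at (318,200) and the hub at (316,228). I'll cross-check the dial position against this view.

```bash
sed -i "s/s\['finger_gap'\].round(4)/round(float(s['finger_gap']),4)/" st.py; python3 st.py
python3 - <<'E'
from h import *
c=np.load('pics/w1.png.npz')
print(px(c,316,228,.063),px(c,318,200,.082)); 
s=bot.sense();print(proj(c,s['tcp_pos']),proj(c,[.4697,-.2602,.063]),proj(c,[.4822,-.2265,.082]))
E
```

```text
2.55 [ 449.8 -220.   179.3] ydir -20.9 F [ 0.8 -0.8 -1.6] 0.0005 q [-0.53  0.19  1.66 -0.    1.29 -0.16]
[ 0.4705194 -0.2624639  0.063    ] [ 0.4827277  -0.22729405  0.082     ]
[286.31640161 239.22795656] [314.65321664 226.4591401 ] [317.265185   199.47492348]
```

>>> carry_out(linear=[[-2,5,-20],[0,0,-20],[0,0,-20],[0,0,-20],[0,0,-15],[0,0,-10],[0,0,-5],[0,0,0]], yaw=[0,0,0,0,0,0,0,0], hand=[0,0,0,0,0,0,0,0])

```text
time_s: 3.35
tcp_pos: [0.447, -0.2106, 0.0696]
tool_rot: [-2.58, -1.791, 0.0]
wrist_force: [-0.3, 0.2, 0.8]
finger_gap: 0.0005
finger_force: 0.0
```

```bash
python3 st.py
```

```text
3.35 [ 447.  -210.6   69.6] ydir -20.5 F [-0.3  0.2  0.8] 0.0005 q [-0.51  0.3   1.79 -0.    1.04 -0.16]
```

Run:
```python
import numpy as np
D=np.array([469.7,-260.7])
def P(a):
    r=np.radians(a);e=np.array([np.cos(r),np.sin(r)]);return D+36*e+19*np.array([-e[1],e[0]])
print(P(69.5))
for A,B,n in [(69.5,47.5,8),(47.5,17.5,10),(17.5,-12.5,10),(-12.5,-42.5,10)]:
    w=np.array([P(a) for a in np.linspace(A,B,n+1)]);print(A,B,w[-1].round(1),np.diff(w,axis=0).round(1).tolist(),(B-A)/n)
```

```text
[ 464.51069413 -220.32586094]
69.5 47.5 [ 480.  -221.3] [[1.9, 0.2], [2.0, 0.1], [2.0, 0.0], [2.0, -0.1], [1.9, -0.2], [1.9, -0.3], [1.9, -0.4], [1.9, -0.4]] -2.75
47.5 17.5 [ 498.3 -231.8] [[2.0, -0.6], [2.0, -0.7], [2.0, -0.8], [1.9, -0.9], [1.9, -1.0], [1.8, -1.1], [1.8, -1.2], [1.7, -1.3], [1.6, -1.4], [1.6, -1.5]] -3.0
17.5 -12.5 [ 509.  -249.9] [[1.5, -1.5], [1.4, -1.6], [1.3, -1.7], [1.2, -1.7], [1.1, -1.8], [1.0, -1.9], [0.9, -1.9], [0.8, -2.0], [0.7, -2.0], [0.6, -2.0]] -3.0
-12.5 -42.5 [ 509.1 -271. ] [[0.5, -2.1], [0.4, -2.1], [0.3, -2.1], [0.2, -2.1], [0.1, -2.1], [-0.0, -2.1], [-0.2, -2.1], [-0.3, -2.1], [-0.4, -2.1], [-0.5, -2.1]] -3.0
```

>>> carry_out(linear=[[4,-2,0],[4,-2,0],[3,-2,0],[3,-1,0],[2,-1,0],[1,-0.5,0],[0,0,0]], yaw=[0,0,0,0,0,0,0], hand=[0,0,0,0,0,0,0])

```text
time_s: 4.05
tcp_pos: [0.4641, -0.2192, 0.0698]
tool_rot: [2.581, 1.792, -0.0]
wrist_force: [-0.0, -0.2, -0.8]
finger_gap: 0.0007
finger_force: 0.0
```

>>> carry_out(linear=[[1.9,0.2,0],[2,0.1,0],[2,0,0],[2,-0.1,0]], yaw=[-2.75,-2.75,-2.75,-2.75], hand=[0,0,0,0])

```text
time_s: 4.45
tcp_pos: [0.4719, -0.2189, 0.0699]
tool_rot: [-2.742, -1.533, 0.0]
wrist_force: [-0.5, -0.6, 0.4]
finger_gap: 0.0007
finger_force: 0.0
```

>>> carry_out(linear=[[1.9,-0.2,0],[1.9,-0.3,0],[1.9,-0.4,0],[1.9,-0.4,0],[0,0,0]], yaw=[-2.75,-2.75,-2.75,-2.75,0], hand=[0,0,0,0,0])

```text
time_s: 4.95
tcp_pos: [0.4796, -0.2202, 0.0698]
tool_rot: [-2.875, -1.265, 0.0]
wrist_force: [-0.4, 0.1, 0.6]
finger_gap: 0.0004
finger_force: 0.0
```

```bash
python3 st.py
python3 - <<'E'
from h import *
c=cap('top','top2.png')
a=cv2.resize(c['frame'][165:255,235:355,::-1],None,fx=3.3,fy=3.3,interpolation=cv2.INTER_CUBIC)
w=cap('wrist','w2.png')['frame'][140:320,200:440,::-1]
w=cv2.resize(w,(396,297))
cv2.imwrite('pics/c2.png',np.hstack([a,w]))
E
```

```text
4.95 [ 479.6 -220.2   69.8] ydir -42.5 F [-0.4  0.1  0.6] 0.0004 q [-0.5   0.37  1.7  -0.    1.07  0.24]
```

View pics/c2.png

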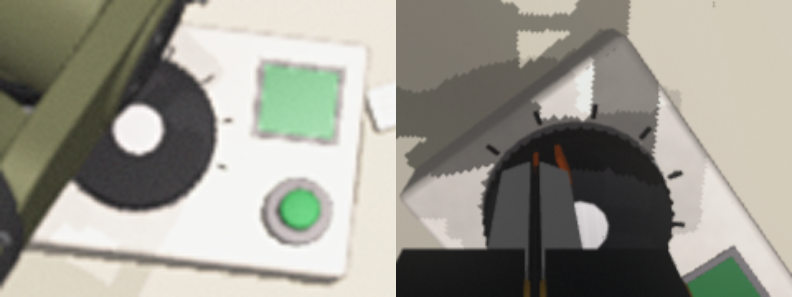

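The wrist view shows the orange pads at crop (536,158) and (562,160), just beyond the fingertips. I'll compare them with the projected tab positions.

Run:
```python
from h import *
c=np.load('pics/w2.png.npz')
f=lambda X:((proj(c,X)-[200,140])*1.65+[396,0]).round(0)
D=np.array([.4697,-.2605])
print('tcp',f(bot.sense()['tcp_pos']),'hub',f([*D,.063]))
for a in (69.5,54.5,47.5,39.5,9.5):
    r=np.radians(a);e=np.array([np.cos(r),np.sin(r)]);t=np.array([-e[1],e[0]])
    print(a,[f([*(D+k*e+s*t),.082]).tolist() for k in(.028,.044) for s in(.0065,-.0065)])
im=c['frame'][170:290,240:360,::-1];cv2.imwrite('pics/c3.png',cv2.resize(im,(600,600),interpolation=cv2.INTER_CUBIC))
```

```text
tcp [533. 158.] hub [576. 226.]
69.5 [[542.0, 197.0], [571.0, 187.0], [527.0, 164.0], [557.0, 153.0]]
54.5 [[558.0, 190.0], [589.0, 186.0], [553.0, 154.0], [585.0, 150.0]]
47.5 [[566.0, 187.0], [597.0, 187.0], [566.0, 151.0], [598.0, 151.0]]
39.5 [[575.0, 186.0], [606.0, 190.0], [582.0, 150.0], [613.0, 155.0]]
9.5 [[610.0, 192.0], [633.0, 209.0], [635.0, 164.0], [659.0, 182.0]]
```

View pics/c3.png

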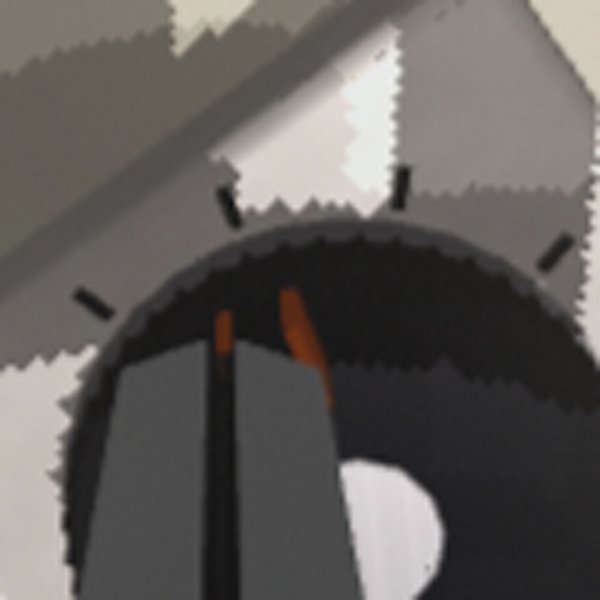

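Run:
```python
from h import *
c=np.load('pics/w2.png.npz')
f=lambda X:((proj(c,X)-[240,170])*5).round(0)
D=np.array([.4697,-.2605]);print('cam',-c['R'].T@c['t'],'tcp',f(bot.sense()['tcp_pos']))
for a in (99.5,69.5,39.5,9.5):
    r=np.radians(a);print(a,f([*(D+.052*np.array([np.cos(r),np.sin(r)])),.045]))
for n,p in dict(padR=(300,330),padR2=(325,385),padL=(223,320),fingL=(180,380),fingR=(260,380),gap=(218,380),gapup=(222,450),disc=(400,300),tabtop=(255,310),tabtop2=(255,290)).items():
    u,v=240+p[0]/5,170+p[1]/5; print(n,px(c,u,v).round(4),c['frame'][int(v),int(u)])
m=c['range_z']; 
for v in range(224,246,2): print(v,[int(round(px(c,u,v)[2]*1e3)) for u in range(276,312,2)])
```

```text
cam [ 0.53241057 -0.16268647  0.27440933] tcp [216. 330.]
99.5 [ 86. 299.]
69.5 [220. 203.]
39.5 [390. 183.]
9.5 [543. 247.]
padR [ 0.4906 -0.225   0.0804] [94 42 20]
padR2 [ 0.4872 -0.2343  0.0779] [76 48 37]
padL [ 0.4808 -0.2201  0.0684] [88 43 24]
fingL [ 0.4821 -0.211   0.1089] [77 77 76]
fingR [ 0.489  -0.2175  0.1085] [75 76 76]
gap [ 0.4842 -0.2154  0.1044] [24 24 24]
gapup [ 0.485  -0.2152  0.1254] [27 26 27]
disc [ 0.5008 -0.2375  0.0617] [29 28 28]
tabtop [ 0.4862 -0.221   0.0724] [26 25 25]
tabtop2 [ 0.4866 -0.2207  0.0652] [27 26 25]
224 [45, 45, 45, 53, 52, 53, 57, 59, 59, 60, 60, 61, 61, 62, 60, 61, 61, 61]
226 [45, 45, 50, 57, 56, 57, 59, 61, 61, 61, 61, 61, 61, 61, 62, 62, 61, 61]
228 [53, 52, 55, 60, 60, 60, 63, 64, 65, 66, 64, 65, 63, 62, 62, 62, 62, 61]
230 [56, 57, 59, 61, 62, 64, 66, 67, 69, 69, 69, 70, 61, 62, 62, 62, 62, 62]
232 [60, 59, 62, 61, 64, 69, 71, 72, 74, 74, 73, 74, 69, 62, 63, 61, 62, 63]
234 [61, 62, 62, 62, 68, 72, 74, 76, 78, 78, 76, 79, 74, 64, 61, 61, 62, 61]
236 [62, 61, 62, 63, 72, 74, 78, 80, 274, 80, 79, 81, 80, 66, 61, 62, 61, 62]
238 [61, 95, 96, 63, 77, 79, 96, 81, 81, 81, 81, 79, 79, 73, 61, 62, 62, 61]
240 [99, 100, 99, 95, 96, 96, 100, 99, 99, 99, 81, 79, 80, 78, 62, 62, 61, 62]
242 [102, 102, 103, 99, 99, 99, 102, 103, 103, 102, 102, 102, 102, 80, 69, 62, 62, 61]
244 [106, 106, 106, 102, 102, 103, 106, 106, 105, 105, 106, 107, 106, 106, 77, 62, 61, 62]
```

Run:
```python
from h import *
c=cap('scene','s2.png')
p=proj(c,bot.sense()['tcp_pos']);print(p, [proj(c,[.4796,-.2202,z]) for z in (.095,.13)],proj(c,[.4822,-.2265,.082]))
im=c['frame'][150:270,195:355,::-1]
cv2.imwrite('pics/c4.png',cv2.resize(im,None,fx=5,fy=5,interpolation=cv2.INTER_CUBIC))
```

```text
[257.45765641 199.7342316 ] [array([257.04981827, 190.2943935 ]), array([256.38010064, 176.58648683])] [260.80302386 195.26935452]
```

View pics/c4.png

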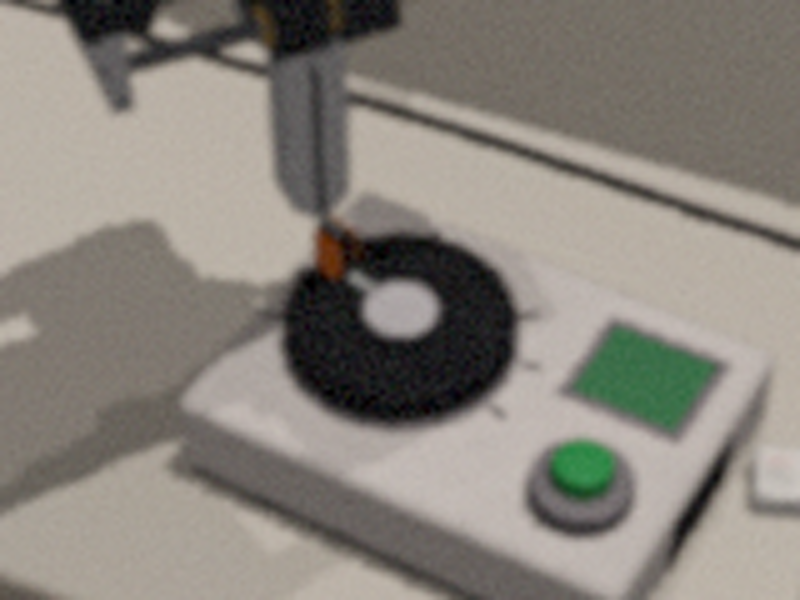

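The scene crop shows the fingertip at (320,213), clearly above the tab at (330,250). The fingers really end about 20 mm above the reported TCP, so I passed over the tab and it hasn't moved. I'll back off, lower, and measure the tip.

>>> carry_out(linear=[[-8,1,0],[-8,1,0],[-8,3,0],[-6,3,0],[-2.5,1.6,0],[0,0,-5],[0,0,-5],[0,0,-2],[0,0,0]], yaw=[5.5,5.5,5.5,5.5,0,0,0,0,0], hand=[0,0,0,0,0,0,0,0,0])

```text
time_s: 6.0
tcp_pos: [0.447, -0.2106, 0.0573]
tool_rot: [-2.581, -1.79, 0.001]
wrist_force: [0.2, 0.3, -0.1]
finger_gap: 0.0006
finger_force: 0.0
```

```bash
python3 st.py
python3 - <<'E'
from h import *
s=bot.sense();T=s['tcp_pos'];R=cv2.Rodrigues(s['tool_rot'])[0]
w=cap('wrist','w3.png');vs,us=np.mgrid[150:300:1,200:400:1]
X=np.array([px(w,u,v) for u,v in zip(us.ravel(),vs.ravel())])
L=(X-T)@R; m=(np.abs(L[:,0])<.02)&(np.abs(L[:,1])<.03)&(X[:,2]>.066)&(X[:,2]<.15)
for z in np.arange(.066,.13,.005):
    k=m&(abs(X[:,2]-z)<.0025)
    if k.sum(): print(round(z,3),k.sum(),'x',L[k,0].min().round(4),L[k,0].max().round(4),'y',L[k,1].min().round(4),L[k,1].max().round(4))
E
```

```text
6.0 [ 447.  -210.6   57.3] ydir -20.5 F [ 0.2  0.3 -0.1] 0.0006 q [-0.51  0.32  1.8  -0.    1.02 -0.16]
0.081 11 x 0.0068 0.0085 y -0.0031 0.0032
0.086 57 x 0.0065 0.009 y -0.0074 0.008
0.091 124 x 0.0067 0.009 y -0.0122 0.0115
0.096 129 x 0.0064 0.009 y -0.0125 0.0119
0.101 147 x 0.0064 0.009 y -0.0126 0.012
0.106 163 x 0.0062 0.0092 y -0.0124 0.0118
0.111 186 x 0.0064 0.0094 y -0.0126 0.0121
0.116 183 x 0.0065 0.0091 y -0.0126 0.012
0.121 219 x 0.0062 0.0093 y -0.0127 0.0121
0.126 249 x 0.0064 0.0094 y -0.0128 0.0122
```

The fingers' real end is 22 mm above the reported TCP, with the outer faces tapered near the tip. I'll turn 90° so the flat 8 mm face pushes, and put the real tip at z≈66 mm.

>>> carry_out(linear=[[0,0,0],[0,0,0],[0,0,0],[0,0,0],[0,0,0],[0,0,0],[0,0,0],[0,0,-2],[0,0,-3],[0,0,-3],[0,0,-3],[0,0,-2]], yaw=[7.5,7.5,7.5,7.5,7.5,7.5,7.5,7.5,7.5,7.5,7.5,7.5], hand=[0,0,0,0,0,0,0,0,0,0,0,0])

```text
time_s: 7.25
tcp_pos: [0.4472, -0.2107, 0.0448]
tool_rot: [0.55, 3.093, -0.0]
wrist_force: [0.0, -1.0, -0.2]
finger_gap: 0.0004
finger_force: 0.0
```

```bash
python3 st.py
python3 - <<'E'
import numpy as np
from h import *
D=np.array([469.7,-260.7])
def P(a,o=14.5):
    r=np.radians(a);e=np.array([np.cos(r),np.sin(r)]);return D+36*e+o*np.array([-e[1],e[0]])
print(P(69.5))
for A,B,n in [(69.5,47.5,8),(47.5,17.5,10),(17.5,-12.5,10),(-12.5,-42.5,10)]:
    w=np.array([P(a) for a in np.linspace(A,B,n+1)]);print(A,B,w[-1].round(1),np.diff(w,axis=0).round(1).tolist(),(B-A)/n)
s=bot.sense();T=s['tcp_pos'];R=cv2.Rodrigues(s['tool_rot'])[0]
w=cap('wrist','w4.png');vs,us=np.mgrid[150:300:1,200:400:1]
X=np.array([px(w,u,v) for u,v in zip(us.ravel(),vs.ravel())])
L=(X-T)@R; m=(np.abs(L[:,0]-.008)<.003)&(np.abs(L[:,1])<.014)&(X[:,2]>.055)&(X[:,2]<.15)
print('lowest z',np.sort(X[m,2])[:15].round(4))
E
```

```text
7.25 [ 447.2 -210.7   44.8] ydir 69.8 F [ 0.  -1.  -0.2] 0.0004 q [-0.51  0.34  1.81 -0.    0.99 -1.73]
[ 468.72571898 -221.90179416]
69.5 47.5 [ 483.3 -224.4] [[1.9, 0.0], [1.9, -0.1], [1.9, -0.2], [1.8, -0.3], [1.8, -0.4], [1.8, -0.4], [1.8, -0.5], [1.8, -0.6]] -2.75
47.5 17.5 [ 499.7 -236. ] [[1.9, -0.8], [1.8, -0.9], [1.8, -1.0], [1.7, -1.0], [1.7, -1.1], [1.6, -1.2], [1.6, -1.3], [1.5, -1.4], [1.4, -1.5], [1.3, -1.5]] -3.0
17.5 -12.5 [ 508.  -254.3] [[1.2, -1.6], [1.2, -1.7], [1.1, -1.7], [1.0, -1.8], [0.9, -1.8], [0.8, -1.9], [0.7, -1.9], [0.6, -1.9], [0.5, -2.0], [0.4, -2.0]] -3.0
-12.5 -42.5 [ 506.  -274.3] [[0.3, -2.0], [0.2, -2.0], [0.1, -2.0], [-0.0, -2.0], [-0.1, -2.0], [-0.2, -2.0], [-0.4, -2.0], [-0.5, -2.0], [-0.6, -2.0], [-0.7, -1.9]] -3.0
lowest z [0.0691 0.0697 0.0701 0.0701 0.0702 0.0703 0.0704 0.0705 0.0706 0.071
 0.071  0.0711 0.0711 0.0716 0.0717]
```

>>> carry_out(linear=[[5,-2.5,0],[5,-2.5,0],[4,-2,0],[3,-2,0],[2,-1,0],[2,-1,0],[1.9,0,0],[1.9,-0.1,0]], yaw=[0,0,0,0,0,0,-2.75,-2.75], hand=[0,0,0,0,0,0,0,0])

```text
time_s: 8.1
tcp_pos: [0.4715, -0.2215, 0.0448]
tool_rot: [-0.709, -3.059, -0.0]
wrist_force: [-2.8, 1.7, 2.1]
finger_gap: 0.0007
finger_force: 1.4
```

>>> carry_out(linear=[[1.9,-0.2,0]], yaw=[-2.75], hand=[0])

```text
time_s: 8.2
tcp_pos: [0.4735, -0.2217, 0.0448]
tool_rot: [-0.782, -3.042, -0.001]
wrist_force: [-0.4, 1.4, 1.3]
finger_gap: 0.0005
finger_force: 1.2
```

Contact is made. I'll finish the first click.

>>> carry_out(linear=[[1.8,-0.3,0],[1.8,-0.4,0],[1.8,-0.4,0],[1.8,-0.5,0],[1.8,-0.6,0],[0,0,0]], yaw=[-2.75,-2.75,-2.75,-2.75,-2.75,0], hand=[0,0,0,0,0,0])

```text
time_s: 8.8
tcp_pos: [0.4829, -0.2242, 0.0448]
tool_rot: [-1.139, -2.928, 0.0]
wrist_force: [-0.3, 0.3, 0.4]
finger_gap: 0.0004
finger_force: 0.0
```

```bash
python3 st.py
cat > tab.py <<'E'
from h import *
# orange pad pixels + height -> tab angle
D=np.array([.4697,-.2605])
for n in ('wrist','scene','top'):
    c=vision.capture(n);h=cv2.cvtColor(c['frame'],cv2.COLOR_RGB2HSV)
    m=(h[...,0]<16)&(h[...,1]>120)&(h[...,2]>60)
    vs,us=np.nonzero(m);X=np.array([px(c,u,v) for u,v in zip(us,vs)]).reshape(-1,3)
    d=X[:,:2]-D;r=np.hypot(*d.T);k=(r>.022)&(r<.052)&(X[:,2]>.058)&(X[:,2]<.09)
    a=np.degrees(np.arctan2(d[k,1],d[k,0]))
    print(n,k.sum(),np.percentile(a,[5,25,50,75,95]).round(1) if k.any() else '')
E
python3 tab.py
```

```text
8.8 [ 482.9 -224.2   44.8] ydir 47.5 F [-0.3  0.3  0.4] 0.0004 q [-0.5   0.41  1.71 -0.    1.02 -1.33]
wrist 0 
scene 28 [25.2 31.5 44.6 48.3 51.2]
top 0
```

The tab is centred near 39.5°, so one click is done. Now the second.

>>> carry_out(linear=[[1.9,-0.8,0],[1.8,-0.9,0],[1.8,-1.0,0],[1.7,-1.0,0],[1.7,-1.1,0],[1.6,-1.2,0],[1.6,-1.3,0],[1.5,-1.4,0],[1.4,-1.5,0],[1.3,-1.5,0],[0,0,0]], yaw=[-3,-3,-3,-3,-3,-3,-3,-3,-3,-3,0], hand=[0,0,0,0,0,0,0,0,0,0,0])

```text
time_s: 10.05
tcp_pos: [0.4991, -0.2359, 0.0448]
tool_rot: [-1.857, -2.534, 0.0]
wrist_force: [-0.7, -0.6, 1.0]
finger_gap: 0.0005
finger_force: 0.0
```

```bash
python3 st.py; python3 tab.py
```

```text
10.05 [ 499.1 -235.9   44.8] ydir 17.5 F [-0.7 -0.6  1. ] 0.0005 q [-0.51  0.45  1.65 -0.    1.04 -0.81]
wrist 0 
scene 32 [-3.5 -2.1 -1.4  1.6 15.4]
top 0
```

>>> carry_out(linear=[[1.2,-1.6,0],[1.2,-1.7,0],[1.1,-1.7,0],[1.0,-1.8,0],[0.9,-1.8,0],[0.8,-1.9,0],[0.7,-1.9,0],[0.6,-1.9,0],[0.5,-2.0,0],[0.4,-2.0,0],[0,0,0]], yaw=[-3,-3,-3,-3,-3,-3,-3,-3,-3,-3,0], hand=[0,0,0,0,0,0,0,0,0,0,0])

```text
time_s: 11.3
tcp_pos: [0.5074, -0.2542, 0.0448]
tool_rot: [2.449, 1.968, -0.0]
wrist_force: [0.1, 0.5, -0.7]
finger_gap: 0.0004
finger_force: 0.0
```

```bash
python3 st.py; python3 tab.py
```

```text
11.3 [ 507.4 -254.2   44.8] ydir -12.4 F [ 0.1  0.5 -0.7] 0.0004 q [-0.53  0.48  1.6  -0.    1.06 -0.31]
wrist 0 
scene 44 [-33.5 -31.7 -31.  -29.8 -25.8]
top 0
```

Centre is now about -20.5° (pad at -30.5°), so that's three clicks. Now the fourth.

>>> carry_out(linear=[[0.3,-2.0,0],[0.2,-2.0,0],[0.1,-2.0,0],[0,-2.0,0],[-0.1,-2.0,0],[-0.2,-2.0,0],[-0.4,-2.0,0],[-0.5,-2.0,0],[-0.6,-2.0,0],[-0.7,-1.9,0],[0,0,0]], yaw=[-3,-3,-3,-3,-3,-3,-3,-3,-3,-3,0], hand=[0,0,0,0,0,0,0,0,0,0,0])

```text
time_s: 12.55
tcp_pos: [0.5055, -0.2741, 0.0448]
tool_rot: [-2.875, -1.267, 0.0]
wrist_force: [-0.5, -0.0, -0.2]
finger_gap: 0.0006
finger_force: 0.0
```

```bash
python3 st.py; python3 tab.py
```

```text
12.55 [ 505.5 -274.1   44.8] ydir -42.4 F [-0.5 -0.  -0.2] 0.0006 q [-0.56  0.5   1.58 -0.    1.06  0.18]
wrist 0 
scene 59 [-63.6 -61.8 -60.3 -59.2 -55.2]
top 0
```

Four clicks done (pad at -60.3°, so the tab is at -50.5°). I'll back off, lift and go above the button.

>>> carry_out(linear=[[2,2,0],[3,4,0],[0,0,15],[0,0,25],[0,0,25],[-20,-20,0],[-25,-25,0],[-25,-25,0],[-10,-10,0],[-5,-5,0],[0,0,0],[0,0,0]], yaw=[0,0,0,0,0,0,0,0,0,0,0,0], hand=[0,0,0,0,0,0,0,0,0,0,0,0])

```text
time_s: 13.9
tcp_pos: [0.4263, -0.3524, 0.11]
tool_rot: [2.875, 1.267, 0.0]
wrist_force: [0.2, 0.2, 0.3]
finger_gap: 0.0005
finger_force: 0.0
```

```bash
python3 st.py; python3 tab.py
python3 - <<'E'
from h import *
for n in('wrist','scene','top'):
    c=cap(n,n+'5.png');h=cv2.cvtColor(c['frame'],cv2.COLOR_RGB2HSV)
    m=(h[...,0]>40)&(h[...,0]<85)&(h[...,1]>110)
    vs,us=np.nonzero(m);X=np.array([px(c,u,v) for u,v in zip(us,vs)]).reshape(-1,3)
    k=np.hypot(X[:,0]-.4256,X[:,1]+.3535)<.022
    if k.any(): print(n,k.sum(),X[k].mean(0).round(4),X[k].min(0).round(4),X[k].max(0).round(4))
im=np.load('pics/wrist5.png.npz')['frame'][100:400,80:480,::-1]
cv2.imwrite('pics/c5.png',cv2.resize(im,(800,600)))
E
```

```text
13.9 [ 426.3 -352.4  110. ] ydir -42.4 F [0.2 0.2 0.3] 0.0005 q [-0.76  0.37  1.59  0.    1.18 -0.02]
wrist 162 [-62.2 -60.1 -56.9 -44.1 -42. ]
scene 52 [-63.7 -62.  -60.6 -59.6 -56.8]
top 0 
wrist 524 [ 0.4263 -0.3542  0.0663] [ 0.4149 -0.3682  0.0564] [ 0.4368 -0.3432  0.0683]
scene 103 [ 0.4219 -0.3557  0.0661] [ 0.4135 -0.3658  0.0561] [ 0.44   -0.3445  0.0701]
```

View pics/c5.png

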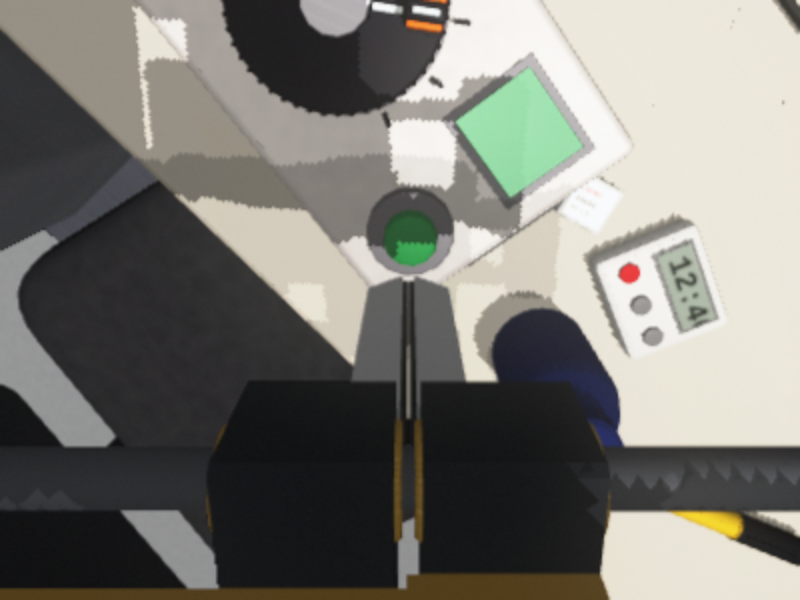

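The wrist view shows the tab on the sixth tick, with two ticks left beyond it at (437,82) and (387,120). That's correct. The button, at (410,238), lies straight below the fingertips, so I can descend.

>>> carry_out(linear=[[0,-1.5,-15],[0,0,-20],[0,0,-15],[0,0,-5],[0,0,-3],[0,0,-2],[0,0,0]], yaw=[0,0,0,0,0,0,0], hand=[0,0,0,0,0,0,0])

```text
time_s: 14.9
tcp_pos: [0.4258, -0.3546, 0.0503]
tool_rot: [2.875, 1.266, 0.0]
wrist_force: [0.2, 0.8, 0.4]
finger_gap: 0.0008
finger_force: 0.0
```

>>> carry_out(linear=[[0,0,-2],[0,0,-2],[0,0,-1],[0,0,0]], yaw=[0,0,0,0], hand=[0,0,0,0])

```text
time_s: 15.3
tcp_pos: [0.4255, -0.3545, 0.0447]
tool_rot: [-2.875, -1.266, 0.0]
wrist_force: [0.4, -0.4, -0.5]
finger_gap: 0.0005
finger_force: 0.0
```

>>> carry_out(linear=[[0,0,-1],[0,0,-1],[0,0,0]], yaw=[0,0,0], hand=[0,0,0])

```text
time_s: 15.6
tcp_pos: [0.4255, -0.3545, 0.0427]
tool_rot: [-2.875, -1.266, 0.0]
wrist_force: [0.2, -0.1, 0.8]
finger_gap: 0.0002
finger_force: 0.0
```

>>> carry_out(linear=[[0,0,-1],[0,0,-1],[0,0,0]], yaw=[0,0,0], hand=[0,0,0])

```text
time_s: 15.9
tcp_pos: [0.4256, -0.3546, 0.0409]
tool_rot: [2.875, 1.266, 0.0]
wrist_force: [-0.3, -0.1, 1.3]
finger_gap: 0.0003
finger_force: 0.9
```

>>> carry_out(linear=[[0,0,-1],[0,0,-1],[0,0,0]], yaw=[0,0,0], hand=[0,0,0])

```text
time_s: 16.2
tcp_pos: [0.4256, -0.3546, 0.0388]
tool_rot: [2.875, 1.266, 0.0]
wrist_force: [-0.6, 0.1, 3.1]
finger_gap: 0.0007
finger_force: 1.5
```

>>> carry_out(linear=[[0,0,-1],[0,0,-1],[0,0,0]], yaw=[0,0,0], hand=[0,0,0])

```text
time_s: 16.5
tcp_pos: [0.4256, -0.3546, 0.0368]
tool_rot: [2.875, 1.266, 0.0]
wrist_force: [-1.4, 0.0, 4.4]
finger_gap: 0.0003
finger_force: 2.1
```

>>> carry_out(linear=[[0,0,-1],[0,0,0]], yaw=[0,0], hand=[0,0])

```text
time_s: 16.7
tcp_pos: [0.4256, -0.3546, 0.0359]
tool_rot: [2.875, 1.266, 0.0]
wrist_force: [-0.7, -0.3, 3.4]
finger_gap: 0.0006
finger_force: 2.3
```

>>> carry_out(linear=[[0,0,-0.7],[0,0,0]], yaw=[0,0], hand=[0,0])

```text
time_s: 16.9
tcp_pos: [0.4257, -0.3546, 0.0356]
tool_rot: [2.875, 1.266, 0.0]
wrist_force: [-1.9, 1.5, 9.3]
finger_gap: 0.0002
finger_force: 4.5
```

>>> carry_out(linear=[[0,0,-0.5],[0,0,0]], yaw=[0,0], hand=[0,0])

```text
time_s: 17.1
tcp_pos: [0.4257, -0.3547, 0.0355]
tool_rot: [2.875, 1.266, 0.0]
wrist_force: [-3.3, 3.4, 14.0]
finger_gap: 0.0003
finger_force: 6.8
```

The force rises sharply with no further travel, so the button is fully in. Releasing and lifting clear.

>>> carry_out(linear=[[0,0,2],[0,0,5],[0,0,15],[0,0,30],[0,0,30],[0,0,10],[0,0,0],[0,0,0]], yaw=[0,0,0,0,0,0,0,0], hand=[0,0,0,0,0,0,0,0])

```text
time_s: 17.9
tcp_pos: [0.4251, -0.3541, 0.1252]
tool_rot: [-2.874, -1.266, 0.001]
wrist_force: [-0.1, -0.2, -0.7]
finger_gap: 0.0004
finger_force: 0.0
```

```bash
python3 st.py; python3 tab.py
python3 - <<'E'
from h import *
im=cap('wrist','w6.png')['frame'];cv2.imwrite('pics/w6.png',im[:,:,::-1])
E
```

```text
17.9 [ 425.1 -354.1  125.2] ydir -42.5 F [-0.1 -0.2 -0.7] 0.0004 q [-0.76  0.36  1.58 -0.    1.21 -0.02]
wrist 148 [-62.2 -60.  -56.4 -44.2 -42.1]
scene 52 [-63.8 -62.3 -61.  -59.  -55.9]
top 0
```

View pics/w6.png

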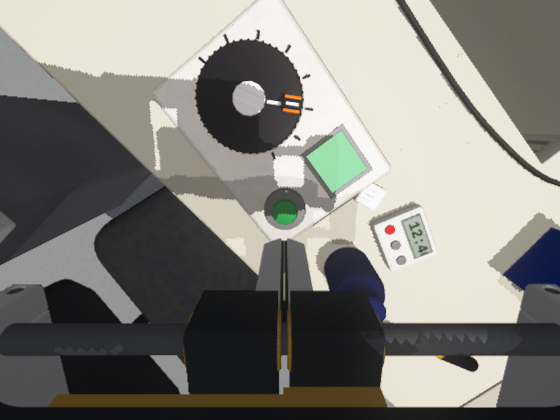

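The tab at (291,103) sits on the sixth tick. The button at (285,211) is out again, and the bystanders stand where they were. Handing in.

```bash
python3 -c "
from rig import bot
print(bot.sign_off())"
```

```text
the job is handed in; nothing more can be done
None
```

I turned the dial exactly four clicks clockwise, from the second stop to the sixth, then pressed the green button fully in and let it come back out; nothing else was moved, and the job is handed in.

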